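# Release a push-fit tube from its locked collet ring

## Task

Take the rigid steel tube out of the push-fit air fitting and stand it upright in the empty bay of the green socket tray. The black release ring is locked: turn it anticlockwise, seen from above, until you feel it can be pressed down, then hold it pressed right down while you draw the tube straight up and out. Leave the other loose things on the bench where they are.

Things in the scene. Friction and masses are not known exactly. Their poses are not given: they have to be found in the camera images.
- fitting: push-fit air fitting bolted to the bench: round aluminium housing 84 mm across, 60 mm high, on a 116 mm square, 6 mm thick base plate, with a brass side port reaching 72 mm out along its +x at height 28 mm. Origin: centre of its underside; z, up, is the axis of housing, ring and tube
- ring_top (a point): centre of the top face of the black ribbed release ring: 60 mm outside, 32 mm hole, 30 mm of it above the housing (top 90 mm above the bench). It turns about the upright axis and stays where it is left (0.03 N m of friction); unlocked, it presses down 12 mm against a spring (about 2 N at first, 8 N fully down) and springs back when let go. This point goes down with the ring but does not turn with it
- ring_mid (a point): on the ring's axis, 15 mm below its top: the height to grip it. Locked, hidden lugs stop it after 1 mm of pressing. 0.45 to 1.15 rad further anticlockwise (seen from above; differs each time, can be neither seen nor read) the lugs stand over slots, with about 0.15 rad of play either side, and it can be pressed the whole 12 mm, then no longer turned; past the slots it is blocked again
- tube_mid (a point): centre (half-way up) of the rigid steel tube, 28 mm in diameter, 112 mm long, 0.12 to 0.22 kg, z along it. It stands upright on the floor of the fitting, 6 mm above the bench, through the ring, and shows 28 mm above the unpressed ring. A groove runs round it 8 to 18 mm above its foot
- tube: the same tube; origin at the centre of its foot. Jaws in the fitting hold its groove; they are clear only while the ring is pressed over 6 mm, and the tube must rise 3 mm meanwhile to be past them. With the fingertips on the ring either side of the tube, and the ring fully down, close on the tube and draw it straight up: it is past them before the ring is back up
- tray: green plastic socket tray fixed to the bench, 200 mm (x) by 130 mm (y), walls 30 mm high and 4 mm thick, a cross wall 29 mm high at x = +12 mm. The +x part holds six upright steel sockets up to 44 mm high; the -x part is an empty bay. Origin: centre of its underside
- bay (a point): centre of the floor of the empty bay, 5 mm above the bench; the bay is 106 mm (x) by 122 mm (y) inside; axes as the tray's
- bearing: cracked black nylon bearing, 68 mm across, 22 mm high; a bystander, lying loose, origin at the centre of its underside
- washer: dull bronze thrust washer, 68 mm across, 6 mm thick; a bystander, lying loose, origin at the centre of its underside
- plug: aluminium roller end plug, 62 mm across, 46 mm high; a bystander, lying loose, origin at the centre of its underside
- wrench: steel wrench, 190 mm long; a bystander, lying loose, origin at the centre of its underside
- driver: screwdriver, 200 mm long; a bystander, lying loose, origin at the centre of its underside
- tin: grey grease tin, 70 mm across, 110 mm high; a bystander, lying loose, origin at the centre of its underside

How it is judged:
By the outcome, as a careful person would: the job done as asked, in the order asked, and still so for the second after the job is handed in, with the robot touching nothing.
It also fails if it takes over 51 s, if anything falls off the work surface, if the arm or the gripper's body presses on something with over 40 N, if the wrist force passes 120 N, or if a joint passes its speed limit or range.

## Robot

A 6-joint arm with a two-finger parallel gripper is mounted at the origin on the work surface. World frame = base frame: x ahead of the robot, y to its left, z up, the work surface at z = 0. Lengths are in m, angles in rad, forces in N, time in s.
With the tool pointing down it reaches from about 0.275 to 0.775 m from the base axis. Payload 14.6 kg.
Tool frame: the origin (TCP) lies where the fingers leave the gripper's body, on its centre line; the fingertips stand 73 mm ahead of it and the grasp point (between the pads) lies 54 mm ahead of it; x points along the fingers, y is the direction in which the jaws open and shut, and the axes are right-handed (so a half turn about x gives the same grasp; the last joint's range is limited). The gripper opens to 85 mm and grips with 20 to 120 N. Pads are 22 mm wide; open, the fingers measure 114 mm over their backs; the gripper's body (76 mm by 85 mm) begins 54 mm behind the grasp point. The pads swing forward as they close: fully open they stand 13 mm farther back than shut.
Start: joints at [1.1, 0.263, -0.048, 1.259, 0, 1.415], TCP at [0.163, 0.499, 0.304] pointing down, gripper open.
Joint ranges: [-2.65, 2.65], [-0.89, 1.7], [-1.18, 1.37], [-2.13, 2.11], [-1.35, 1.29], [-3.14, 3.14]. Speed limits (rad/s): [1.89, 1.89, 2.57, 2.79, 3.14, 3.14].

## Interface

Orientations are given as a rotation vector (axis times angle).
In Python, from bench import telemetry, snapshot, get_calibration, ticket gives the robot as it stands.
- The arm moves only by the tool carry_out, never from a script. Its argument "series" is a list of rows, each an object of numbers: "claw": the opening, from 0 (shut) to 1 (fully open); "dx", "dy", "dz": the shift along the tool's x, y, z each as a share of 0.025 m, from -1 to 1; "turn": the turn about the tool's x as a share of 0.08 rad, from -1 to 1. A call has 1 to 12 rows; each row shifts and turns the commanded pose from where the row before left it, along the tool's axes as they then stand; what a row does not reach is not made up. A row lasts 1/12 s, in which the tool goes at most 41.7 mm and 7.16 degrees, less where a joint would pass 70% of its speed; a pose out of reach is approached as far as the arm can. A call with a number of a shift or a turn outside -1 to 1 is refused whole. A call with a gripper value outside its range is refused whole. The fingers move at their own pace and stop on an object; "force" is the grip in N (left out, the last holds). Time passes only in rows, so rows that do not move let the fingers close. It gives the time, the measured TCP pose, the force and the opening at its end, in the units of the state.
- telemetry.get_state(): the state, without advancing time (a new reading comes with each control period).
- snapshot(name): name is "side" or "top" or "wrist"; returns the picture (420x560x3 uint8, blue, green, red); there is no depth.
- get_calibration(name): a dict with "fx", "fy", "cx", "cy" (pixels), "k1" (the pictures are not rectified: a ray, as slopes to the right and down, at radius r is drawn at 1 + k1 r^2 times it, then the intrinsics apply), "pose" (4x4, takes a point from camera to world coordinates). Camera axes: x right, y up, looking along -z (the intrinsics and any distortion apply to the point x, -y, -z); pixel columns grow to the right and rows downward; lengths in m; the calibration is good to about 2 mm. A picture is of the moment at which its call begins: read the wrist's pose just before it. get_calibration takes no time and is no camera call; for the wrist camera it gives the pose at the moment of the call.
- ticket.finish_job(): hands the job in, once; it reports no verdict.
The state is a dict: "t": time; "q": joint angles; "dq": joint speeds; "joint_efforts": joint torques, N m; "eef_pos": TCP position; "ee_rot": TCP orientation; "force": force on the tool from outside, world axes, zero at the start; "moment": the same for the moment, N m; "opening": finger opening in m.
Only numpy, scipy, OpenCV 4.12 (cv2) and the standard library are available. Lean on these libraries where they do the work, as an engineer would, in place of code of your own. Each camera call takes 0.05 s, during which the arm holds its last target. There are 200 camera calls.

## Working session

There is one attempt and no reset: what is moved stays moved. The work goes in short steps, Python scripts to look and compute and a tool call to move; the robot and the scene stay as the last step left them, time stands still between calls to the robot, and variables do not carry over. Pictures are saved under pics/ and viewed, about 8 in all and at most 12, crops included, and the job is handed in when it is done.

Besides the shell and the picture viewer there is one more tool, called as name(argument=value, ...) on one line, values as JSON. carry_out: Moves the arm, as the interface text tells. Shift numbers are shares of 0.025 m and turn numbers shares of 0.08 rad, none past 1 either way. Its arguments: {"type":"object","properties":{"series":{"type":"array","items":{"type":"object","properties":{"claw":{"type":"number"},"dx":{"type":"number","minimum":-1,"maximum":1},"dy":{"type":"number","minimum":-1,"maximum":1},"dz":{"type":"number","minimum":-1,"maximum":1},"turn":{"type":"number","minimum":-1,"maximum":1}}}},"force":{"type":"number"}},"required":["series"]}

```bash
mkdir -p pics; ls; python3 - <<'E'
from bench import telemetry, snapshot, get_calibration
import cv2, json
s=telemetry.get_state(); print({k:s[k] for k in('t','eef_pos','ee_rot','force','opening')})
for n in('top','side','wrist'):
    c=get_calibration(n); print(n,{k:c[k] for k in c})
    if n!='wrist': cv2.imwrite(f'pics/{n}0.png',snapshot(n))
E
```

```text
pics
{'t': 0.0, 'eef_pos': array([0.16296652, 0.49886684, 0.30341801]), 'ee_rot': array([ 0.24704717,  1.55687516, -0.24865918]), 'force': array([-0.29033996, -0.24955225,  0.48006919]), 'opening': 0.08507113330219976}
top {'fx': 498.8383286379076, 'fy': 498.8383286379076, 'cx': 287.4169327124256, 'cy': 212.22475579571636, 'k1': -0.17215528293450735, 'pose': array([[-0.02031001,  0.98136184, -0.19109274,  0.28543448],
       [-0.9995587 , -0.02407496, -0.01740099, -0.00662861],
       [-0.02167722,  0.19065499,  0.98141774,  1.38200951],
       [ 0.        ,  0.        ,  0.        ,  1.        ]])}
side {'fx': 392.54191472654986, 'fy': 392.54191472654986, 'cx': 281.3543692375591, 'cy': 208.2211086644041, 'k1': -0.0841780296606402, 'pose': array([[-0.95800529,  0.1586573 , -0.23885923,  0.31084855],
       [-0.28674614, -0.52543592,  0.80105789,  0.7401404 ],
       [ 0.00158847,  0.83590966,  0.54886475,  0.58993395],
       [ 0.        ,  0.        ,  0.        ,  1.        ]])}
wrist {'fx': 349.61001495877605, 'fy': 349.61001495877605, 'cx': 284.72273868929284, 'cy': 211.2848443402416, 'k1': -0.0034864138992135607, 'pose': array([[ 3.10743916e-01, -9.10867780e-01, -2.71584437e-01,
         9.39016070e-02],
       [ 9.50493428e-01,  2.97584407e-01,  8.94749392e-02,
         5.22176488e-01],
       [-6.80545518e-04, -2.85943015e-01,  9.58246382e-01,
         3.75213104e-01],
       [ 0.00000000e+00,  0.00000000e+00,  0.00000000e+00,
         1.00000000e+00]])}
```

View pics/top0.png

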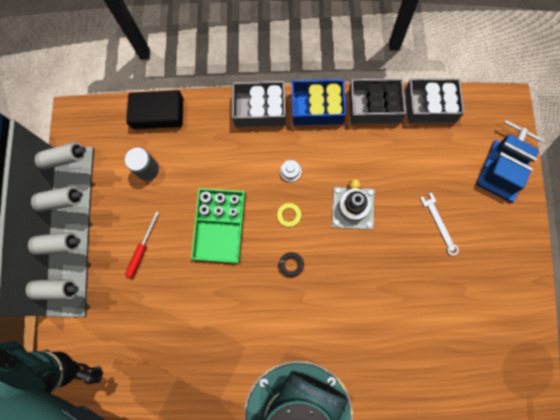

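View pics/side0.png

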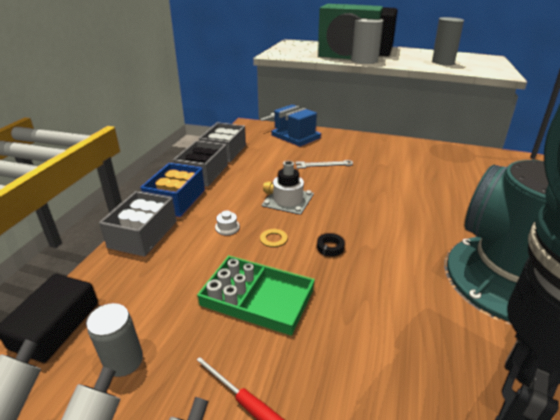

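The top picture shows the fitting at about (354,206), with its base plate corners near (333,188) and (374,228). The tray spans about (192–245, 188–264), and its empty bay is centred near (218,241). The side picture shows the same layout: fitting (288,190), tray (257,292), bay (275,297).

```bash
cat > h.py <<'E'
import numpy as np, cv2
from scipy.spatial.transform import Rotation as R
from bench import telemetry, snapshot, get_calibration
def K(c): return np.array([[c['fx'],0,c['cx']],[0,c['fy'],c['cy']],[0,0,1]])
def p2w(c,uv,z):
    # k1-only distortion, calibrated as OpenCV's
    xy=cv2.undistortPoints(np.array([[uv]],float),K(c),np.array([c['k1'],0,0,0,0]))[0,0]
    d=c['pose'][:3,:3]@[xy[0],-xy[1],-1]; o=c['pose'][:3,3]
    return o+d*(z-o[2])/d[2]
def w2p(c,p):
    q=c['pose'][:3,:3].T@(np.asarray(p)-c['pose'][:3,3])
    return cv2.projectPoints(np.array([[q[0],-q[1],-q[2]]]),np.zeros(3),np.zeros(3),K(c),np.array([c['k1'],0,0,0,0]))[0].ravel()
def to_tool(target):
    s=telemetry.get_state(); r=R.from_rotvec(s['ee_rot'])
    return r.inv().apply(np.asarray(target)-s['eef_pos'])/0.025
E
python3 - <<'E'
from h import *
c=get_calibration('top'); s=get_calibration('side')
for n,uv,z in [('plate',(333,188),.006),('plate',(374,188),.006),('plate',(374,228),.006),('plate',(332,226),.006),('tubetop',(356,199),.118),('tray',(198,188),.03),('tray',(244,190),.03),('tray',(240,264),.03),('tray',(192,262),.03),('bay',(218,241),.005)]:
    print(n,p2w(c,uv,z).round(3))
for n,uv,z in [('tubetop',(288,171),.118),('bay',(275,297),.005)]: print('side',n,p2w(s,uv,z).round(3))
r=R.from_rotvec(telemetry.get_state()['ee_rot']).as_matrix(); print(r.round(3))
im=snapshot('top'); cv2.imwrite('pics/t1.png',np.hstack([cv2.resize(im[170:245,315:390],None,fx=5,fy=5,interpolation=2),cv2.resize(im[180:270,180:260],(375,422),interpolation=2)[:375]]))
E
```

```text
plate [ 0.62  -0.113  0.006]
plate [ 0.617 -0.23   0.006]
plate [ 0.502 -0.224  0.006]
plate [ 0.511 -0.106  0.006]
tubetop [ 0.562 -0.163  0.118]
tray [0.624 0.268 0.03 ]
tray [0.615 0.137 0.03 ]
tray [0.408 0.149 0.03 ]
tray [0.416 0.282 0.03 ]
bay [0.476 0.214 0.005]
side tubetop [ 0.55  -0.12   0.118]
side bay [0.484 0.204 0.005]
[[-0.     0.311  0.951]
 [-0.001  0.951 -0.311]
 [-1.    -0.001 -0.   ]]
```

View pics/t1.png

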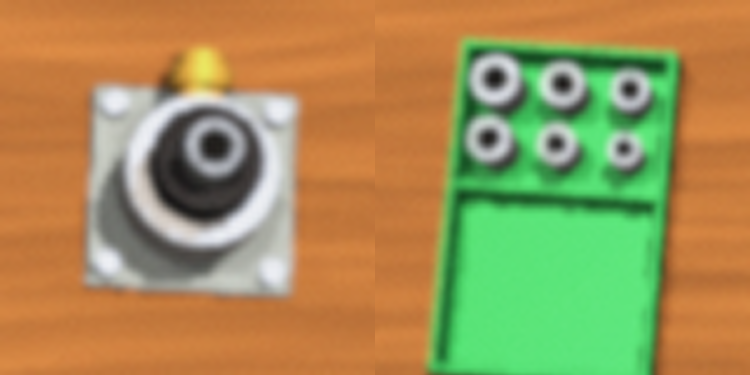

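Close-up: ring top about (356.6,202) and tube top about (357.8,199.4) in the full image. That puts the fitting axis near (0.562,-0.167). Moving above it.

carry_out(series=[{"claw":1,"dy":-0.85,"dz":0.98},{"dy":-0.85,"dz":0.98},{"dy":-0.85,"dz":0.98},{"dy":-0.85,"dz":0.98},{"dy":-0.85,"dz":0.98},{"dy":-0.85,"dz":0.98},{"dy":-0.85,"dz":0.98},{"dy":-0.85,"dz":0.98},{"dy":-0.85,"dz":0.98},{"dy":-0.85,"dz":0.98},{"dy":-0.85,"dz":0.98},{"dy":-0.85,"dz":0.98}], force=40)

```text
validation failed for argument at $.se...
```

carry_out(series=[{"dy":-0.85,"dz":0.98},{"dy":-0.85,"dz":0.98},{"dy":-0.85,"dz":0.98},{"dy":-0.85,"dz":0.98},{"dy":-0.85,"dz":0.98},{"dy":-0.85,"dz":0.98},{"dy":-0.85,"dz":0.98},{"dy":-0.85,"dz":0.98},{"dy":-0.85,"dz":0.98},{"dy":-0.85,"dz":0.98},{"dy":-0.85,"dz":0.98},{}])

```text
validation failed for argument at $.se...
```

```bash
cat > look.py <<'E'
import sys
from h import *
c=get_calibration('wrist'); im=snapshot('wrist'); cv2.imwrite(f'pics/{sys.argv[1]}.png',im)
np.save('wc.npy',c,allow_pickle=True)
s=telemetry.get_state(); print(s['t'],s['eef_pos'].round(4),s['q'].round(2),s['force'].round(1))
print(R.from_rotvec(s['ee_rot']).as_matrix().round(3))
for z in(.118,.09): print(z,w2p(c,[.562,-.167,z]).round(1))
E
python3 look.py w1
```

```text
0.2 [0.163  0.4989 0.3036] [ 1.1   0.26 -0.05  1.26 -0.    1.42] [ 0.3 -0.4  0.5]
[[-0.     0.311  0.951]
 [-0.001  0.951 -0.311]
 [-1.    -0.001 -0.   ]]
0.118 [-120.2  654.7]
0.09 [-97.2 623.5]
```

View pics/w1.png

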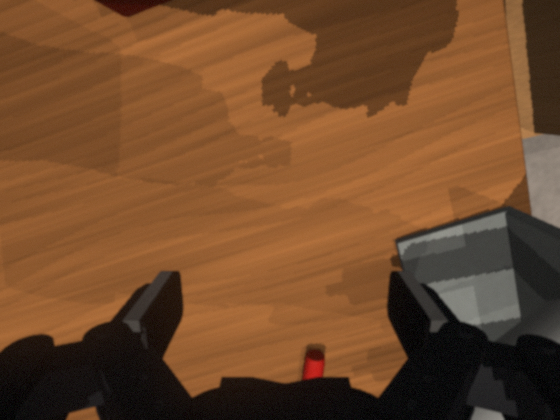

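The calls were refused, so the arm hasn't moved. The wrist picture shows only the bench at the start pose. Rows probably need every key, so I'll try one.

carry_out(series=[{"claw":1,"dx":0,"dy":-0.85,"dz":0.98,"turn":0}], force=40)

```text
t: 0.28
eef_pos: [0.1788, 0.4734, 0.3033]
ee_rot: [0.246, 1.558, -0.245]
force: [0.2, -0.9, 0.6]
opening: 0.0854
```

carry_out(series=[{"claw":1,"dx":0,"dy":-0.85,"dz":0.98,"turn":0},{"claw":1,"dx":0,"dy":-0.85,"dz":0.98,"turn":0},{"claw":1,"dx":0,"dy":-0.85,"dz":0.98,"turn":0},{"claw":1,"dx":0,"dy":-0.85,"dz":0.98,"turn":0},{"claw":1,"dx":0,"dy":-0.85,"dz":0.98,"turn":0},{"claw":1,"dx":0,"dy":-0.85,"dz":0.98,"turn":0},{"claw":1,"dx":0,"dy":-0.85,"dz":0.98,"turn":0},{"claw":1,"dx":0,"dy":-0.85,"dz":0.98,"turn":0},{"claw":1,"dx":0,"dy":-0.85,"dz":0.98,"turn":0},{"claw":1,"dx":0,"dy":-0.85,"dz":0.98,"turn":0},{"claw":1,"dx":0,"dy":-0.85,"dz":0.98,"turn":0},{"claw":1,"dx":0,"dy":-0.85,"dz":0.98,"turn":0}])

```text
t: 1.28
eef_pos: [0.3804, 0.136, 0.3039]
ee_rot: [0.248, 1.556, -0.248]
force: [0.7, 1.4, 0.9]
opening: 0.0856
```

carry_out(series=[{"claw":1,"dx":0,"dy":-0.85,"dz":0.98,"turn":0},{"claw":1,"dx":0,"dy":-0.85,"dz":0.98,"turn":0},{"claw":1,"dx":0,"dy":-0.85,"dz":0.98,"turn":0},{"claw":1,"dx":0,"dy":-0.85,"dz":0.98,"turn":0},{"claw":1,"dx":0,"dy":-0.85,"dz":0.98,"turn":0},{"claw":1,"dx":0,"dy":-0.85,"dz":0.98,"turn":0},{"claw":1,"dx":0,"dy":-0.85,"dz":0.98,"turn":0},{"claw":1,"dx":0,"dy":-0.85,"dz":0.98,"turn":0},{"claw":1,"dx":0,"dy":-0.85,"dz":0.98,"turn":0},{"claw":1,"dx":0,"dy":-0.85,"dz":0.98,"turn":0},{"claw":1,"dx":0,"dy":0,"dz":0,"turn":0}])

```text
t: 2.2
eef_pos: [0.549, -0.1448, 0.3027]
ee_rot: [0.25, 1.556, -0.251]
force: [0.9, 0.8, -0.9]
opening: 0.0856
```

```bash
python3 look.py w2
```

```text
2.25 [ 0.5478 -0.1427  0.3029] [-0.4   0.34  0.05  1.29 -0.   -0.08] [-0.3  1.3  0.4]
[[-0.001  0.313  0.95 ]
 [ 0.     0.95  -0.313]
 [-1.    -0.    -0.001]]
0.118 [262.1 230.5]
0.09 [264.2 219.4]
```

View pics/w2.png

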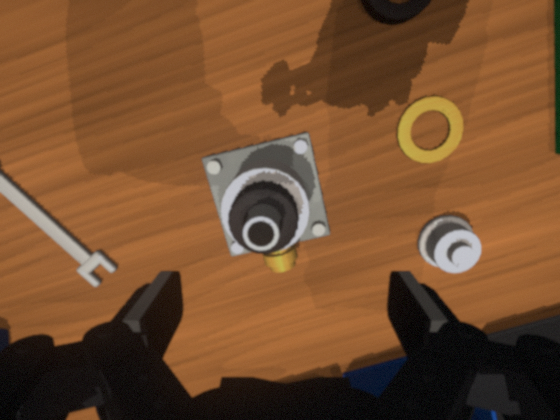

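The wrist view shows the tube top centred at about (261,234), the ring around (264,217), and plate corners at (204,157), (305,133), (329,233) and (233,255). Predicted tube top was (262,230), so it agrees to within a few mm.

```bash
python3 - <<'E'
from h import *
c=np.load('wc.npy',allow_pickle=True).item(); p=p2w(c,(261,234),.118); print(p)
print(np.mean([p2w(c,u,.006) for u in((204,157),(305,133),(329,233),(233,255))],0))
im=cv2.imread('pics/w2.png'); g=cv2.cvtColor(im,cv2.COLOR_BGR2GRAY)
m=((g>120)*255).astype(np.uint8)[205:265,230:295]
n,l,st,ce=cv2.connectedComponentsWithStats(m)
for i in range(1,n):
    if st[i,4]>60: print(st[i],ce[i]+[230,205])
print(to_tool([p[0],p[1],.235]))
E
```

```text
[ 0.56444366 -0.16879833  0.118     ]
[ 0.56292699 -0.16819137  0.006     ]
[ 13  11  36  35 481] [260.56133056 233.02286902]
[  0  26  19  26 223] [235.84753363 247.21076233]
[44 31 21 18 88] [285.92045455 246.38636364]
[ 36  48  27  12 235] [279.72765957 259.74893617]
[ 2.71416248 -0.78144403  0.95998042]
```

carry_out(series=[{"claw":1,"dx":0,"dy":-0.38,"dz":0.46,"turn":0},{"claw":1,"dx":0,"dy":-0.38,"dz":0.46,"turn":0},{"claw":1,"dx":0.9,"dy":0,"dz":0,"turn":0},{"claw":1,"dx":0.9,"dy":0,"dz":0,"turn":0},{"claw":1,"dx":0.9,"dy":0,"dz":0,"turn":0},{"claw":1,"dx":0.9,"dy":0,"dz":0,"turn":0},{"claw":1,"dx":0,"dy":0,"dz":0,"turn":0},{"claw":1,"dx":0,"dy":0,"dz":0,"turn":0}])

```text
t: 2.92
eef_pos: [0.5622, -0.1649, 0.2138]
ee_rot: [0.248, 1.558, -0.247]
force: [-0.1, 1.1, 0.4]
opening: 0.0854
```

carry_out(series=[{"claw":1,"dx":0.5,"dy":-0.1,"dz":0.09,"turn":0},{"claw":1,"dx":0.9,"dy":0,"dz":0,"turn":0},{"claw":1,"dx":0.9,"dy":0,"dz":0,"turn":0},{"claw":1,"dx":0.8,"dy":0,"dz":0,"turn":0},{"claw":1,"dx":0,"dy":0,"dz":0,"turn":0},{"claw":1,"dx":0,"dy":0,"dz":0,"turn":0}])

```text
t: 3.42
eef_pos: [0.5644, -0.1687, 0.1376]
ee_rot: [0.248, 1.556, -0.248]
force: [0.4, -0.3, 0.7]
opening: 0.0851
```

```bash
python3 - <<'E'
from h import *
im=snapshot('side'); u=w2p(get_calibration('side'),[.5635,-.168,.08]).astype(int); print(u)
a=cv2.resize(im[u[1]-45:u[1]+45,u[0]-45:u[0]+45],(400,400),interpolation=2)
w=cv2.resize(snapshot('wrist')[120:,80:480],(400,300)); w=cv2.copyMakeBorder(w,0,100,0,0,0)
cv2.imwrite('pics/s2.png',np.hstack([a,w]))
E
```

```text
[287 174]
```

View pics/s2.png

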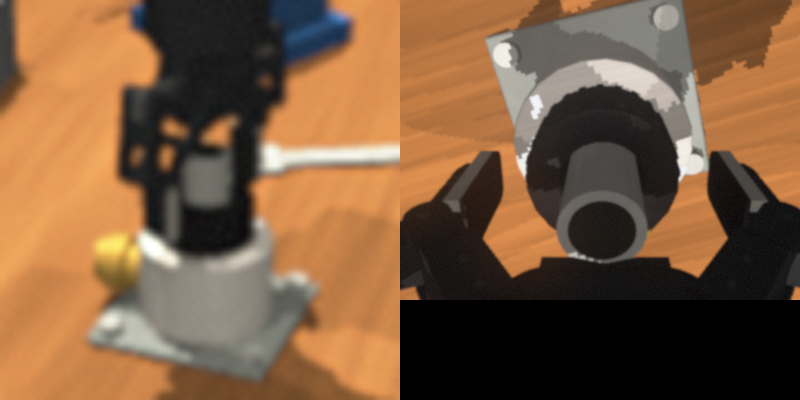

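The side crop shows the fingers around the ring just above the housing. The wrist crop shows the ring and tube centred between the pads. Closing on the ring.

carry_out(series=[{"claw":0,"dx":0,"dy":0,"dz":0,"turn":0},{"claw":0,"dx":0,"dy":0,"dz":0,"turn":0},{"claw":0,"dx":0,"dy":0,"dz":0,"turn":0},{"claw":0,"dx":0,"dy":0,"dz":0,"turn":0},{"claw":0,"dx":0,"dy":0,"dz":0,"turn":0},{"claw":0,"dx":0,"dy":0,"dz":0,"turn":0}], force=40)

```text
t: 4.02
eef_pos: [0.5646, -0.1692, 0.137]
ee_rot: [0.247, 1.555, -0.249]
force: [0.4, -3.8, 6.0]
opening: 0.0588
```

carry_out(series=[{"claw":0,"dx":0,"dy":0,"dz":0,"turn":-0.8},{"claw":0,"dx":0,"dy":0,"dz":0,"turn":-0.8},{"claw":0,"dx":0,"dy":0,"dz":0,"turn":-0.8},{"claw":0,"dx":0,"dy":0,"dz":0,"turn":-0.8},{"claw":0,"dx":0,"dy":0,"dz":0,"turn":-0.8},{"claw":0,"dx":0,"dy":0,"dz":0,"turn":-0.8},{"claw":0,"dx":0,"dy":0,"dz":0,"turn":-0.6},{"claw":0,"dx":0,"dy":0,"dz":0,"turn":0},{"claw":0,"dx":0,"dy":0,"dz":0,"turn":0}])

```text
t: 4.77
eef_pos: [0.5645, -0.1688, 0.1369]
ee_rot: [-0.092, 1.568, 0.092]
force: [0.2, -0.2, 6.4]
opening: 0.0589
```

carry_out(series=[{"claw":0,"dx":0.12,"dy":0,"dz":0,"turn":0},{"claw":0,"dx":0,"dy":0,"dz":0,"turn":0}])

```text
t: 4.93
eef_pos: [0.5653, -0.1689, 0.135]
ee_rot: [-0.092, 1.565, 0.091]
force: [0.7, 3.7, 21.2]
opening: 0.059
```

Stiff (21 N after 2 mm), so it's still locked. I'll back off, turn 0.2 rad further and test again.

carry_out(series=[{"claw":0,"dx":-0.12,"dy":0,"dz":0,"turn":0},{"claw":0,"dx":0,"dy":0,"dz":0,"turn":-0.8},{"claw":0,"dx":0,"dy":0,"dz":0,"turn":-0.8},{"claw":0,"dx":0,"dy":0,"dz":0,"turn":-0.8},{"claw":0,"dx":0,"dy":0,"dz":0,"turn":0},{"claw":0,"dx":0.12,"dy":0,"dz":0,"turn":0},{"claw":0,"dx":0,"dy":0,"dz":0,"turn":0}])

```text
t: 5.52
eef_pos: [0.5643, -0.1689, 0.1331]
ee_rot: [-0.24, 1.557, 0.24]
force: [2.0, -0.8, 2.2]
opening: 0.0592
```

It gives: only 2 N at 4 mm down, after about 0.62 rad. I'll back off, turn 0.06 rad further towards the slot centre and confirm.

carry_out(series=[{"claw":0,"dx":-0.12,"dy":0,"dz":0,"turn":0},{"claw":0,"dx":0,"dy":0,"dz":0,"turn":0},{"claw":0,"dx":0,"dy":0,"dz":0,"turn":-0.75},{"claw":0,"dx":0,"dy":0,"dz":0,"turn":0},{"claw":0,"dx":0.14,"dy":0,"dz":0,"turn":0},{"claw":0,"dx":0,"dy":0,"dz":0,"turn":0}])

```text
t: 6.02
eef_pos: [0.5643, -0.1689, 0.1325]
ee_rot: [-0.288, 1.552, 0.287]
force: [2.3, -0.6, 3.8]
opening: 0.0588
```

carry_out(series=[{"claw":0,"dx":-0.16,"dy":0,"dz":0,"turn":0},{"claw":0,"dx":0,"dy":0,"dz":0,"turn":0},{"claw":1,"dx":0,"dy":0,"dz":0,"turn":0},{"claw":1,"dx":0,"dy":0,"dz":0,"turn":0},{"claw":1,"dx":0,"dy":0,"dz":0,"turn":0},{"claw":1,"dx":0,"dy":0,"dz":0,"turn":0},{"claw":1,"dx":-0.8,"dy":0,"dz":0,"turn":0},{"claw":1,"dx":-0.8,"dy":0,"dz":0,"turn":0},{"claw":0.4,"dx":0,"dy":0,"dz":0,"turn":0},{"claw":0.4,"dx":0,"dy":0,"dz":0,"turn":0},{"claw":0.4,"dx":0,"dy":0,"dz":0,"turn":0},{"claw":0.4,"dx":0,"dy":0,"dz":0,"turn":0}])

```text
t: 7.02
eef_pos: [0.5638, -0.1687, 0.1761]
ee_rot: [-0.288, 1.553, 0.29]
force: [-0.7, -0.2, -0.4]
opening: 0.0387
```

carry_out(series=[{"claw":0.4,"dx":0.4,"dy":0,"dz":0,"turn":0},{"claw":0.4,"dx":0,"dy":0,"dz":0,"turn":0},{"claw":0.4,"dx":0,"dy":0,"dz":0,"turn":0}])

```text
t: 7.27
eef_pos: [0.5637, -0.1686, 0.1657]
ee_rot: [-0.288, 1.553, 0.29]
force: [-0.3, 0.2, -0.3]
opening: 0.0343
```

carry_out(series=[{"claw":0.4,"dx":0.24,"dy":0,"dz":0,"turn":0},{"claw":0.4,"dx":0,"dy":0,"dz":0,"turn":0}])

```text
t: 7.43
eef_pos: [0.5641, -0.1688, 0.16]
ee_rot: [-0.289, 1.552, 0.289]
force: [0.8, -1.1, 1.2]
opening: 0.0343
```

carry_out(series=[{"claw":0.4,"dx":0.16,"dy":0,"dz":0,"turn":0},{"claw":0.4,"dx":0.1,"dy":0,"dz":0,"turn":0},{"claw":0.4,"dx":0,"dy":0,"dz":0,"turn":0}])

```text
t: 7.68
eef_pos: [0.5642, -0.1689, 0.1541]
ee_rot: [-0.289, 1.551, 0.289]
force: [0.6, 0.6, 3.5]
opening: 0.0337
```

carry_out(series=[{"claw":0.4,"dx":0.12,"dy":0,"dz":0,"turn":0},{"claw":0.4,"dx":0,"dy":0,"dz":0,"turn":0}])

```text
t: 7.85
eef_pos: [0.5643, -0.1689, 0.1513]
ee_rot: [-0.289, 1.551, 0.289]
force: [-0.1, 0.4, 5.4]
opening: 0.0337
```

carry_out(series=[{"claw":0.4,"dx":0.12,"dy":0,"dz":0,"turn":0},{"claw":0.4,"dx":0,"dy":0,"dz":0,"turn":0}])

```text
t: 8.02
eef_pos: [0.5649, -0.1689, 0.1497]
ee_rot: [-0.29, 1.549, 0.288]
force: [-2.9, 3.0, 14.4]
opening: 0.0344
```

carry_out(series=[{"claw":0.4,"dx":0.08,"dy":0,"dz":0,"turn":0},{"claw":0.4,"dx":0,"dy":0,"dz":0,"turn":0}])

```text
t: 8.18
eef_pos: [0.5654, -0.1689, 0.1493]
ee_rot: [-0.29, 1.547, 0.288]
force: [-6.3, 5.7, 37.9]
opening: 0.034
```

The ring is hard down: 38 N at TCP z 0.149, about 12 mm below first contact. I'll ease off slightly and close on the tube.

carry_out(series=[{"claw":0.4,"dx":-0.06,"dy":0,"dz":0,"turn":0},{"claw":0,"dx":0,"dy":0,"dz":0,"turn":0},{"claw":0,"dx":0,"dy":0,"dz":0,"turn":0},{"claw":0,"dx":0,"dy":0,"dz":0,"turn":0},{"claw":0,"dx":0,"dy":0,"dz":0,"turn":0}], force=60)

```text
t: 8.6
eef_pos: [0.5649, -0.1684, 0.1501]
ee_rot: [-0.289, 1.548, 0.289]
force: [-3.8, 7.9, 31.4]
opening: 0.0267
```

carry_out(series=[{"claw":0,"dx":-0.16,"dy":0,"dz":0,"turn":0},{"claw":0,"dx":-0.16,"dy":0,"dz":0,"turn":0},{"claw":0,"dx":-0.2,"dy":0,"dz":0,"turn":0},{"claw":0,"dx":0,"dy":0,"dz":0,"turn":0}])

```text
t: 8.93
eef_pos: [0.5643, -0.1689, 0.1615]
ee_rot: [-0.289, 1.551, 0.289]
force: [-0.6, 1.6, 0.5]
opening: 0.0267
```

No pulling force, so the tube is coming free. Drawing it out.

carry_out(series=[{"claw":0,"dx":-0.5,"dy":0,"dz":0,"turn":0},{"claw":0,"dx":-0.8,"dy":0,"dz":0,"turn":0},{"claw":0,"dx":-0.8,"dy":0,"dz":0,"turn":0},{"claw":0,"dx":-0.8,"dy":0,"dz":0,"turn":0},{"claw":0,"dx":-0.8,"dy":0,"dz":0,"turn":0},{"claw":0,"dx":-0.8,"dy":0,"dz":0,"turn":0},{"claw":0,"dx":-0.5,"dy":0,"dz":0,"turn":0},{"claw":0,"dx":0,"dy":0,"dz":0,"turn":0}])

```text
t: 9.6
eef_pos: [0.5648, -0.1692, 0.2879]
ee_rot: [-0.29, 1.549, 0.287]
force: [-0.2, -0.1, -3.1]
opening: 0.0267
```

```bash
python3 - <<'E'
from h import *
im=snapshot('side'); a=cv2.resize(im[90:240,200:380],None,fx=4,fy=4,interpolation=2)
cv2.imwrite('pics/s3.png',a); s=telemetry.get_state(); print(s['force'],s['q'].round(2))
print(to_tool([.478,.210,s['eef_pos'][2]]))
E
```

```text
[-0.55464939 -0.55707133 -2.21549115] [-0.43  0.38  0.08  1.27 -0.   -0.8 ]
[-0.01572193 15.39457183  2.22699439]
```

View pics/s3.png

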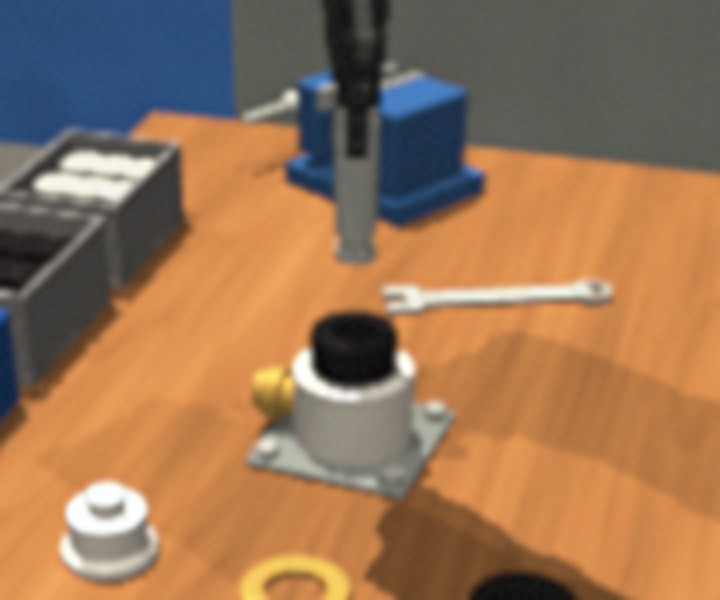

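The side crop shows the tube clear of the fitting and upright in the fingers, foot at about (355,250). The ring is back up and nothing else has moved. Carrying it to the bay at about (0.474, 0.211).

carry_out(series=[{"claw":0,"dx":0,"dy":0.4,"dz":0.05,"turn":0},{"claw":0,"dx":0,"dy":0.7,"dz":0.1,"turn":0},{"claw":0,"dx":0,"dy":0.8,"dz":0.11,"turn":0},{"claw":0,"dx":0,"dy":0.8,"dz":0.11,"turn":0},{"claw":0,"dx":0,"dy":0.8,"dz":0.11,"turn":0},{"claw":0,"dx":0,"dy":0.8,"dz":0.11,"turn":0},{"claw":0,"dx":0,"dy":0.8,"dz":0.11,"turn":0},{"claw":0,"dx":0,"dy":0.8,"dz":0.11,"turn":0},{"claw":0,"dx":0,"dy":0.8,"dz":0.11,"turn":0},{"claw":0,"dx":0,"dy":0.8,"dz":0.11,"turn":0},{"claw":0,"dx":0,"dy":0.8,"dz":0.11,"turn":0},{"claw":0,"dx":0,"dy":0.8,"dz":0.11,"turn":0}])

```text
t: 10.65
eef_pos: [0.5098, 0.0568, 0.2849]
ee_rot: [-0.289, 1.553, 0.29]
force: [-0.0, 0.6, -2.4]
opening: 0.0269
```

carry_out(series=[{"claw":0,"dx":0,"dy":0.8,"dz":0.11,"turn":0},{"claw":0,"dx":0,"dy":0.8,"dz":0.11,"turn":0},{"claw":0,"dx":0,"dy":0.8,"dz":0.11,"turn":0},{"claw":0,"dx":0,"dy":0.8,"dz":0.11,"turn":0},{"claw":0,"dx":0,"dy":0.8,"dz":0.11,"turn":0},{"claw":0,"dx":0,"dy":0.8,"dz":0.11,"turn":0},{"claw":0,"dx":0,"dy":0.8,"dz":0.11,"turn":0},{"claw":0,"dx":0,"dy":0.6,"dz":0.08,"turn":0},{"claw":0,"dx":0,"dy":0.2,"dz":0.02,"turn":0},{"claw":0,"dx":0,"dy":0,"dz":0,"turn":0},{"claw":0,"dx":0,"dy":0,"dz":0,"turn":0}])

```text
t: 11.57
eef_pos: [0.4735, 0.2119, 0.2854]
ee_rot: [-0.29, 1.552, 0.289]
force: [0.1, -0.5, -1.6]
opening: 0.0269
```

```bash
python3 - <<'E'
from h import *
c=get_calibration('side'); im=snapshot('side'); s=telemetry.get_state(); p=s['eef_pos']; print(p,s['ee_rot'])
# mark predicted drop point on the bay floor, below the tool axis
u=w2p(c,[p[0],p[1],.005]).astype(int); print(u); cv2.circle(im,tuple(int(v) for v in u),2,(0,0,255),-1)
cv2.imwrite('pics/s4.png',cv2.resize(im[160:340,160:360],None,fx=3,fy=3))
E
```

```text
[0.47382707 0.21145696 0.28555796] [-0.28916533  1.55197198  0.28872436]
[278 300]
```

View pics/s4.png

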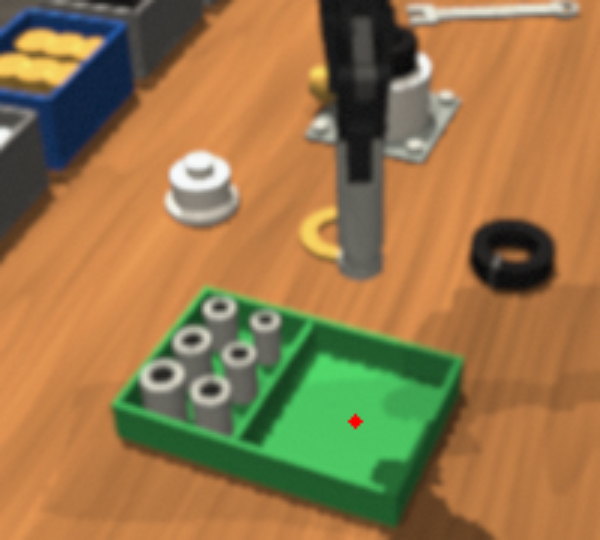

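The drop point, marked at (355,421) in the crop, lies in the middle of the bay with wide margins. Lowering: the foot should reach the floor at TCP z of about 0.149.

carry_out(series=[{"claw":0,"dx":0.5,"dy":0,"dz":0,"turn":0},{"claw":0,"dx":0.8,"dy":0,"dz":0,"turn":0},{"claw":0,"dx":0.8,"dy":0,"dz":0,"turn":0},{"claw":0,"dx":0.8,"dy":0,"dz":0,"turn":0},{"claw":0,"dx":0.8,"dy":0,"dz":0,"turn":0},{"claw":0,"dx":0.8,"dy":0,"dz":0,"turn":0},{"claw":0,"dx":0.5,"dy":0,"dz":0,"turn":0},{"claw":0,"dx":0.1,"dy":0,"dz":0,"turn":0},{"claw":0,"dx":0,"dy":0,"dz":0,"turn":0},{"claw":0,"dx":0,"dy":0,"dz":0,"turn":0}])

```text
t: 12.45
eef_pos: [0.4745, 0.2114, 0.159]
ee_rot: [-0.288, 1.551, 0.288]
force: [-0.9, -0.1, -1.9]
opening: 0.0268
```

carry_out(series=[{"claw":0,"dx":0.16,"dy":0,"dz":0,"turn":0},{"claw":0,"dx":0.16,"dy":0,"dz":0,"turn":0},{"claw":0,"dx":0,"dy":0,"dz":0,"turn":0}])

```text
t: 12.7
eef_pos: [0.4741, 0.2117, 0.1501]
ee_rot: [-0.289, 1.551, 0.289]
force: [-0.2, -0.3, -2.3]
opening: 0.0268
```

carry_out(series=[{"claw":0,"dx":0.08,"dy":0,"dz":0,"turn":0},{"claw":0,"dx":0,"dy":0,"dz":0,"turn":0}])

```text
t: 12.87
eef_pos: [0.4742, 0.2118, 0.1483]
ee_rot: [-0.289, 1.551, 0.289]
force: [-0.2, -0.5, -2.4]
opening: 0.027
```

carry_out(series=[{"claw":0,"dx":0.05,"dy":0,"dz":0,"turn":0},{"claw":0,"dx":0,"dy":0,"dz":0,"turn":0}])

```text
t: 13.03
eef_pos: [0.4745, 0.2119, 0.1481]
ee_rot: [-0.289, 1.55, 0.289]
force: [-4.0, -1.2, 13.8]
opening: 0.0268
```

carry_out(series=[{"claw":0,"dx":0.04,"dy":0,"dz":0,"turn":0},{"claw":0,"dx":0,"dy":0,"dz":0,"turn":0}])

```text
t: 13.2
eef_pos: [0.4748, 0.212, 0.148]
ee_rot: [-0.289, 1.549, 0.289]
force: [-7.6, -2.6, 29.8]
opening: 0.0268
```

It's on the floor. I'll ease the load off, open and rise.

carry_out(series=[{"claw":0,"dx":-0.07,"dy":0,"dz":0,"turn":0},{"claw":0,"dx":0,"dy":0,"dz":0,"turn":0},{"claw":0.4,"dx":0,"dy":0,"dz":0,"turn":0},{"claw":0.4,"dx":0,"dy":0,"dz":0,"turn":0},{"claw":0.7,"dx":0,"dy":0,"dz":0,"turn":0},{"claw":0.7,"dx":0,"dy":0,"dz":0,"turn":0},{"claw":0.7,"dx":0,"dy":0,"dz":0,"turn":0},{"claw":0.7,"dx":0,"dy":0,"dz":0,"turn":0}])

```text
t: 13.87
eef_pos: [0.4742, 0.2118, 0.1478]
ee_rot: [-0.289, 1.552, 0.289]
force: [-0.6, -0.6, -0.8]
opening: 0.0598
```

carry_out(series=[{"claw":0.7,"dx":-0.3,"dy":0,"dz":0,"turn":0},{"claw":0.7,"dx":-0.7,"dy":0,"dz":0,"turn":0},{"claw":0.7,"dx":-0.9,"dy":0,"dz":0,"turn":0},{"claw":0.7,"dx":-0.9,"dy":0,"dz":0,"turn":0},{"claw":0.7,"dx":-0.9,"dy":0,"dz":0,"turn":0},{"claw":0.7,"dx":-0.9,"dy":0,"dz":0,"turn":0},{"claw":0.7,"dx":0,"dy":0,"dz":0,"turn":0},{"claw":0.7,"dx":0,"dy":0,"dz":0,"turn":0}])

```text
t: 14.53
eef_pos: [0.4746, 0.2119, 0.2642]
ee_rot: [-0.289, 1.549, 0.289]
force: [-0.6, -0.1, 0.3]
opening: 0.0595
```

```bash
python3 - <<'E'
from h import *
im=snapshot('side'); cv2.imwrite('pics/s5.png',cv2.resize(im[140:380,100:380],None,fx=2.5,fy=2.5)); s=telemetry.get_state(); print(s['t'],s['eef_pos'],s['force'])
E
```

```text
14.5833 [0.47417805 0.21176646 0.26307288] [-0.11269489 -0.05385438  0.20141222]
```

View pics/s5.png

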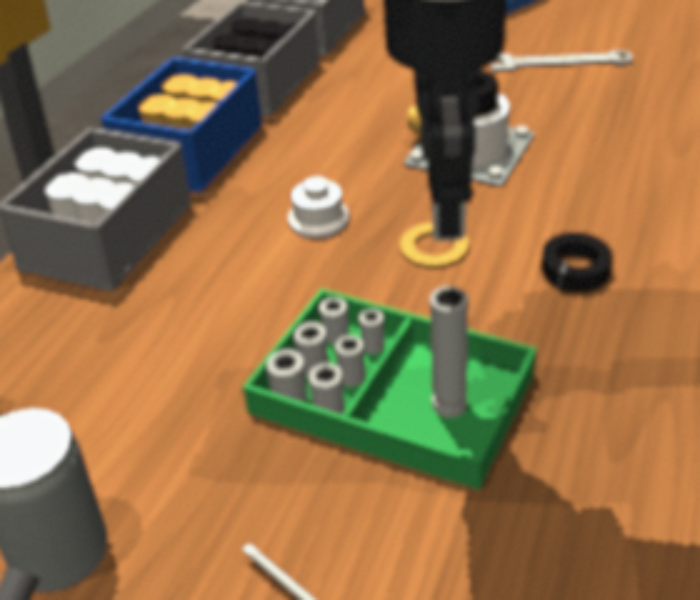

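The tube stands upright in the bay (foot about (449,405), top (449,297) in the crop), the gripper is clear above it, and the other objects are where they were. Handing in.

```bash
python3 -c "
from bench import ticket; print(ticket.finish_job())"
```

```text
the job is handed in; nothing more can be done
None
```

The tube is out of the fitting and standing upright near the middle of the tray's empty bay. I handed the job in at about 14.6 s of the 51 s allowed.

- **Unlocking:** I gripped the ring and turned it anticlockwise. At 0.43 rad it was still locked (21 N after 2 mm). At 0.62 rad it gave way, with about 2 N at 4 mm. I turned it 0.06 rad further and it still pressed freely.
- **Drawing the tube:** I pressed the ring down with the fingertips until it stopped hard, about 12 mm below first contact and peaking at 38 N. I then closed on the tube and drew it straight up, with no pulling resistance.
- **Last checks:** After release, the side picture showed the tube upright in the bay, the gripper clear above it and no force on the tool. The loose items in view had not moved. The final picture cut off most of the screwdriver, but the arm never worked near it.
- **What went wrong:** The first two move calls were refused because every row needs all its keys. The arm did not move, and I resent them. Nothing else failed or disagreed.

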